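# Free the sample shuttle and push it to the yellow stop

## Robot

A 7-joint arm with a two-finger parallel gripper is mounted at the origin on the work surface. World frame = base frame: x ahead of the robot, y to its left, z up, the work surface at z = 0. Lengths are in m, angles in rad, forces in N, time in s.
With the tool pointing down it reaches from about 0.425 to 0.95 m from the base axis. Payload 4.7 kg.
Tool frame: the origin (TCP) lies at the very end of the fingers, on their centre line; the grasp point (between the pads) lies 19 mm behind it (arm.grasp_offset is the z of the grasp point in the tool frame, in m); z points along the fingers, y is the line along which they close (so a half turn about z gives the same grasp; the last joint's range is limited). The gripper opens to 85 mm and grips with 20 to 120 N. Pads are 22 mm wide; open, the fingers measure 114 mm over their backs; the gripper's body (76 mm by 85 mm) begins 54 mm behind the grasp point. The pads swing forward as they close: fully open they stand 13 mm farther back than shut.
Start: joints at [-1.233, 0.469, -0.049, 1.532, 0.024, 1.141, -0.082], TCP at [0.242, 0.63, 0.231] pointing down, gripper open.
Joint ranges: [-2.59, 2.59], [-0.33, 1.99], [-1.39, 1.29], [0.1, 2.45], [-1.04, 4.18], [0.21, 1.99], [-2.66, 2.66]. Speed limits (rad/s): [2.57, 2.57, 3.14, 3.14, 3.14, 3.14, 3.14].

## Interface

Orientations are given as a unit quaternion [w, x, y, z].
In Python, from rig import arm gives the robot as it stands.
- The arm moves only by the tool apply_moves, never from a script. Its argument "plan" is a list of rows, each an object with "dp": the shift along the tool's x, y, z in m, a list of three; "turn": the turn about the tool's z in degrees. A call has 1 to 8 rows; each row is the pose to reach, as a shift and turn from the pose commanded when the call began, along the tool's axes at that moment; what a row does not reach only later rows make up. A row lasts 1/12 s, in which the tool goes at most 41.7 mm and 7.16 degrees, less where a joint would pass 70% of its speed; a pose out of reach is approached as far as the arm can. A call with a gripper value outside its range is refused whole. "fingers" is the finger opening in m, from 0 to 0.0854, set as the call begins (left out, the last holds). The fingers move at their own pace and stop on an object; "grip_force" is the grip in N (left out, the last holds). Time passes only in rows, so rows that repeat a pose let the fingers close. It gives the time, the measured TCP pose, the force, the opening and the grip force at its end, in the units of the state.
- arm.state(): the state, without advancing time (a new reading comes with each control period).
- arm.camera(name): name is "scene" or "top"; returns (picture, depth): 400x640x3 uint8, red, green, blue; 400x640 float32, m along the optical axis (not along the pixel's ray), 0 where there is no reading.
- arm.calibration(name): a dict with "intrinsics" (3x3 intrinsics, pixels), "R" (3x3) and "t" (3): a world point X has camera coordinates R X + t. Camera axes: x right, y down, z forward; pixel columns grow to the right and rows downward; lengths in m; the calibration is good to about 2 mm. A picture is of the moment at which its call begins. calibration takes no time and is no camera call.
- arm.close_job(): hands the job in; it is judged then, once.
The state is a dict: "clock": time; "qpos": joint angles; "joint_vel": joint speeds; "effort": joint torques, N m; "tool_pos": TCP position; "orientation": TCP orientation; "force": force on the tool from outside, world axes, zero at the start; "wrist_torque": the same for the moment, N m; "grip_width": finger opening in m; "grasp_force": force on a finger pad.
Only numpy, scipy, OpenCV 4.12 (cv2) and the standard library are available. Lean on these libraries where they do the work, as an engineer would, in place of code of your own. Each camera call takes 0.05 s, during which the arm holds its last target. There are 200 camera calls.

## Task

On the black analyser, press down the orange thumb plate in the middle of the sample shuttle to free its brake and, keeping it pressed, push the shuttle along its rails until it rests against the yellow stop. Then let the plate spring up again and move clear. Fingertips only, nothing is picked up: do not force the shuttle while its brake is on, and leave the jars, bottles and other loose things where they are.

Things in the scene. Friction and masses are not known exactly. Their poses are not given: they have to be found in the camera images.
- console: the analyser: low black box 260 x 440 mm, its glossy deck 60 mm above the table, two aluminium rails along its y axis. Fixed; origin at the centre of its underside, on the table; x points away from the robot at yaw 0, y along the rails. The rails' centre line lies at x = -20 mm in this frame. It stands in a different place and yaw each time
- shuttle (a joint): position of the shuttle along the console's +y axis, m, 0 at mid-rail, about -0.106 to 0.106. Once its brake is freed it takes about 1 N to push; with the brake on it holds against more than 30 N
- shuttle_mid (a point): middle of the shuttle, on the rails' centre line, 90 mm above the table; axes as the console's. The shuttle is an aluminium sled 110 mm long along the rails, 70 mm wide, with a raised block across each end (18 mm long, top 106 mm above the table), low side strips (top 90 mm), and a clear sample cell on its +x side (to 70 mm from its middle, top 110 mm above the table)
- press_plate (a joint): how far the orange thumb plate is pressed down, m: about 0 (to -0.0006) up, brake on; 0.007 at its lower stop. A spring holds it up: it begins to move, and the brake is free, at about 7.5 N; 9 to 10 N presses it fully. Any depth over about 1 mm frees the brake; 3 to 5 mm is a good press
- plate_mid (a point): centre of the upper face of the orange thumb plate, where to press; 98 mm above the table when up, moves down with the plate. It is flat with black grip lines, 44 mm across by 68 mm along the rails, between the shuttle's end blocks, which stand 8 mm above it, 74 mm apart. A fingertip pressing on it carries the shuttle along by friction, or can push on an end block. Axes as the console's
- stop_yellow_mid (a point): middle of the yellow-capped stop, the one to reach, on the rails' centre line, 90 mm above the table: a fixed block 24 mm long along the rails, 70 mm across, top 108 mm above the table. On either end of the rails (places change with the blue one). The shuttle touches it when the middles of shuttle and stop are 67 mm apart
- stop_blue_mid (a point): middle of the blue-capped stop at the other end of the rails, same sizes; not the one to reach
- jar_red: loose amber glass jar with a red cap, 28 mm across, 50 mm tall, standing on the console's deck behind the rails; origin at the centre of its underside
- jar_white: loose amber glass jar with a white cap, 28 mm across, 50 mm tall, on the deck behind the rails; origin at the centre of its underside
- wash_bottle: loose white bottle with a red nozzle, 66 mm across, 162 mm tall, on the table; origin at the centre of its underside
- beaker: loose open glass beaker, 70 mm across, 90 mm tall, on the table; origin at the centre of its underside
- clear_cover: loose clear open box, 130 x 130 x 90 mm, on the table; origin at the centre of its underside
- hex_driver: loose screwdriver with a blue handle, 170 mm long, lying on the table; origin under its middle
- reagent: loose amber bottle with a blue cap, 60 mm across, 120 mm tall, on the table; origin at the centre of its underside

How it is judged:
On the way, in this order (a step that is already met when the one before it is completed fails the run):
1. the thumb plate is pressed down (over 1.5 mm) before the shuttle has moved 10 mm (value of joint press_plate above 0.0015 m and distance of shuttle_mid from where it was at the start of the episode below 0.01 m), for 0.1 s.
2. the shuttle is pushed, its plate still pressed (over 1 mm), to within 4 mm of the yellow stop (horizontal distance between shuttle_mid and stop_yellow_mid below 0.071 m and value of joint press_plate above 0.001 m), for 0.1 s.
At the end, for the whole second after the job is handed in: The shuttle rests within 4 mm of touching the yellow stop, its thumb plate is up (within 0.8 mm, brake on), it is still, and every loose thing is where it stood (jars within 12 mm, the others within 20 mm) (horizontal distance between shuttle_mid and stop_yellow_mid below 0.071 m and value of joint press_plate below 0.0008 m and velocity of joint shuttle between -0.005 and 0.005 m/s and distance of each of jar_red, jar_white from where it was at the start of the episode below 0.012 m and distance of each of wash_bottle, beaker, clear_cover, hex_driver, reagent from where it was at the start of the episode below 0.02 m).
It fails at once if the fingers push on the analyser or its shuttle with over 30 N while the brake is on (plate pressed less than 0.3 mm) (value of joint press_plate below 0.0003 m and contact force between the fingers and console above 30 N).
It fails at once if a loose jar, bottle, beaker, cover or driver is lifted, carried or pushed aside (jars over 12 mm, others over 20 mm) (distance of any of jar_red, jar_white from where it was at the start of the episode above 0.012 m or distance of any of wash_bottle, beaker, clear_cover, hex_driver, reagent from where it was at the start of the episode above 0.02 m).
It also fails if it takes over 38 s, if anything falls off the work surface, if the arm or the gripper's body presses on something with over 40 N, if the wrist force passes 120 N, or if a joint passes its speed limit or range.

## Working session

There is one attempt and no reset: what is moved stays moved. The work goes in short steps, Python scripts to look and compute and a tool call to move; the robot and the scene stay as the last step left them, time stands still between calls to the robot, and variables do not carry over. Pictures are saved under pics/ and viewed, at most 10 in all, crops included, and the job is handed in when it is done.

Besides the shell and the picture viewer there is one more tool, called by a JSON object that holds its "method" and its "body". apply_moves: Moves the arm, as the interface text tells. Its arguments: {"type":"object","properties":{"plan":{"type":"array"},"fingers":{"type":"number"},"grip_force":{"type":"number"}},"required":["plan"]}

```bash
mkdir -p pics
python3 - <<'E'
from rig import arm
import cv2,numpy as np
for n in("scene","top"):
    p,d=arm.camera(n); cv2.imwrite(f"pics/{n}0.png",p[:,:,::-1]); np.savez(f"{n}0.npz",p=p,d=d)
    c=arm.calibration(n); print(n,c["intrinsics"].round(1).tolist(),c["R"].round(3).tolist(),c["t"].round(3).tolist())
s=arm.state(); print(s)
E
```

```text
scene [[393.0, 0.0, 316.5], [0.0, 393.0, 198.4], [0.0, 0.0, 1.0]] [[-0.285, 0.958, 0.006], [0.627, 0.192, -0.755], [-0.725, -0.212, -0.655]] [0.135, -0.291, 1.591]
top [[490.8, 0.0, 308.1], [0.0, 490.8, 204.3], [0.0, 0.0, 1.0]] [[-0.024, -1.0, -0.0], [-0.996, 0.024, -0.089], [0.089, -0.002, -0.996]] [0.011, 0.561, 1.636]
{'clock': 0.1, 'qpos': array([-1.23290446,  0.46935078, -0.04860088,  1.53355361,  0.0240729 ,
        1.14097571, -0.08230631]), 'joint_vel': array([-0.00015474, -0.00145744, -0.00082437, -0.00098464, -0.00053049,
       -0.00239768,  0.00116   ]), 'effort': array([ 1.09245022e-03, -5.11515963e+01, -4.65137756e-02, -2.38392037e+01,
        1.08499144e-02,  4.37787457e-03,  8.02460391e-06]), 'tool_pos': array([0.24186369, 0.62963589, 0.23038194]), 'orientation': array([-1.40419264e-04,  1.82361563e-01,  9.83231171e-01, -8.40017164e-04]), 'force': array([-0.42806394,  0.21994732,  0.16664748]), 'wrist_torque': array([-0.02462521, -0.02296971,  0.01748114]), 'grasp_force': 0.0, 'grip_width': 0.08566647669336339}
```

View pics/top0.png

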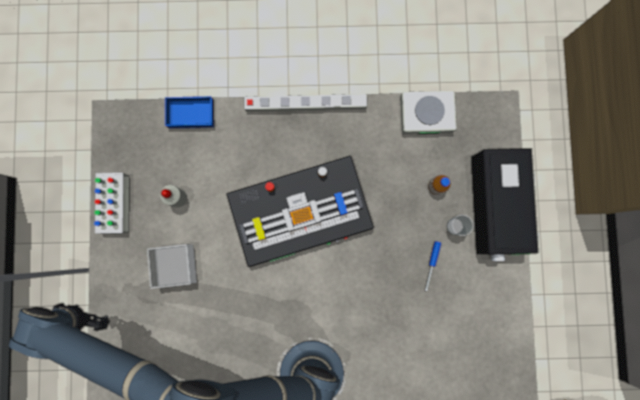

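View pics/scene0.png

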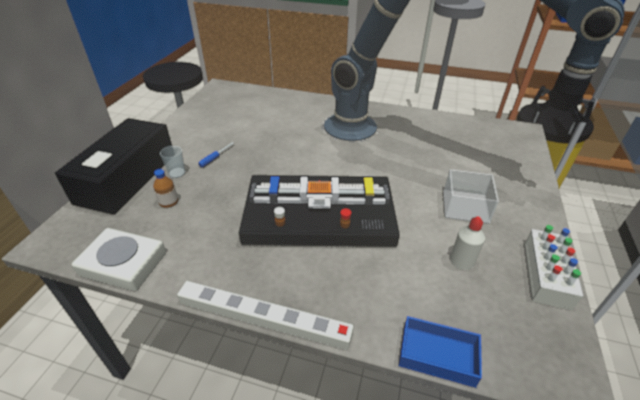

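The top view shows the analyser with the yellow stop at (258,229), the orange plate at (302,215) and the blue stop at (341,204). The jars are behind the rails at (270,187) and (322,171). The scene view shows the same layout from the far side. Next I measure.

```bash
cat > h.py <<'E'
from rig import arm
import cv2,numpy as np
# hue range and pixel box (c0,c1,r0,r1) per camera
B={"top":(225,375,150,270),"scene":(235,405,165,250)}
H={"orange":(6,18),"yellow":(24,34),"blue":(100,120)}
Z={"orange":.098,"yellow":.108,"blue":.108}
def ray(n,uv,z):
    c=arm.calibration(n);K,R,t=[np.array(c[k]) for k in("intrinsics","R","t")]
    d=R.T@np.linalg.inv(K)@[uv[0],uv[1],1];o=-R.T@t
    return o+d*(z-o[2])/d[2]
def find(n,p):
    hsv=cv2.cvtColor(p,cv2.COLOR_RGB2HSV);b=B[n];out={}
    for k,(a,e) in H.items():
        m=cv2.inRange(hsv,(a,130,110),(e,255,255));q=np.zeros_like(m);q[b[2]:b[3],b[0]:b[1]]=m[b[2]:b[3],b[0]:b[1]]
        cs,_=cv2.findContours(q,cv2.RETR_EXTERNAL,cv2.CHAIN_APPROX_NONE)
        if not cs: continue
        r=cv2.connectedComponentsWithStats(q);i=1+np.argmax(r[2][1:,4])
        out[k]=(r[3][i],r[2][i,4],ray(n,r[3][i],Z[k]),cv2.minAreaRect(max(cs,key=cv2.contourArea)))
    return out
E
python3 - <<'E'
from h import *
for n in("top","scene"):
    o=find(n,np.load(n+"0.npz")["p"])
    for k,v in o.items(): print(n,k,v[0].round(1),v[1],v[2].round(4),v[3])
    y=o["yellow"][2]-o["blue"][2];u=y/np.linalg.norm(y)
    print("len",np.linalg.norm(y),"yaw",np.degrees(np.arctan2(-u[0],u[1])),"plate->yellow",(o["yellow"][2]-o["orange"][2])@u,"off",np.cross(u[:2],(o["orange"][2]-o["blue"][2])[:2]))
print(arm.calibration("top")["R"])
E
```

```text
top orange [301.2 215. ] 254 [0.5203 0.0205 0.098 ] ((301.1499938964844, 214.9500274658203), (12.649109840393066, 20.55480194091797), 71.56504821777344)
top yellow [258.4 227.9] 169 [0.4816 0.1582 0.108 ] ((258.4036865234375, 228.17889404296875), (22.796266555786133, 7.949958801269531), 73.3007583618164)
top blue [340.2 202.8] 165 [ 0.5561 -0.1061  0.108 ] ((340.25, 202.75001525878906), (22.452167510986328, 8.221921920776367), 71.56505584716797)
len 0.2745916930479747 yaw 15.744592424114419 plate->yellow 0.14301319226398362 off 6.0338623916307565e-05
scene orange [318.8 187.2] 238 [0.524  0.0216 0.098 ] ((319.0, 187.0), (10.0, 22.0), 90.0)
scene yellow [368.2 185. ] 149 [0.4842 0.1586 0.108 ] ((368.810791015625, 185.3648681640625), (18.083887100219727, 9.370742797851562), 80.53767395019531)
scene blue [273.8 183.6] 136 [ 0.5579 -0.1043  0.108 ] ((274.5, 184.0), (16.0, 9.0), 90.0)
len 0.27300357000604647 yaw 15.660504650464603 plate->yellow 0.1426384855868443 off -0.0013579442478474577
[[-2.39929040e-02 -9.99712101e-01 -2.35028299e-04]
 [-9.95751660e-01  2.39187585e-02 -8.89186453e-02]
 [ 8.88986673e-02 -1.89938670e-03 -9.96038864e-01]]<stdin>:6: DeprecationWarning: Arrays of 2-dimensional vectors are deprecated. Use arrays of 3-dimensional vectors instead. (deprecated in NumPy 2.0)
```

{"method": "apply_moves", "body": {"plan": [{"dp": [-0.025, -0.025, 0], "turn": 6}, {"dp": [-0.05, -0.05, 0], "turn": 12}, {"dp": [-0.075, -0.075, 0], "turn": 18}, {"dp": [-0.1, -0.1, 0], "turn": 24}, {"dp": [-0.125, -0.125, 0], "turn": 30}, {"dp": [-0.15, -0.15, 0], "turn": 36}, {"dp": [-0.175, -0.17, 0], "turn": 42}, {"dp": [-0.2, -0.195, 0], "turn": 48}], "fingers": 0, "grip_force": 20}}

```text
clock: 0.77
tool_pos: [0.3592, 0.3751, 0.2311]
orientation: [-0.0, 0.568, 0.823, 0.0]
force: [0.9, 0.2, 0.4]
grip_width: -0.0003
grasp_force: 0.0
```

```bash
cat > g.py <<'E'
import sys,numpy as np
from rig import arm
from scipy.spatial.transform import Rotation as Ro
def go(target):
    s=arm.state();q=s["orientation"];R=Ro.from_quat([*q[1:],q[0]]).as_matrix()
    ya=np.degrees(np.arctan2(R[1,0],R[0,0]))
    print("pos",s["tool_pos"].round(4),"F",s["force"].round(2),"t",round(s["clock"],2),"w",s["grip_width"])
    print("dp",(R.T@(np.array(target)-s["tool_pos"])).round(4),"turn",ya-105.7,"rails dir in tool",(R.T@[-.2705,.9627,0]).round(3),"z",R[:,2].round(3),s["qpos"].round(2))
if __name__=="__main__": go([float(a) for a in sys.argv[1:]])
E
python3 g.py .522 .021 .2
```

```text
pos [0.3592 0.3751 0.2311] F [0.95 0.19 0.37] t 0.77 w -0.00025610238548509244
dp [-0.3888  0.027   0.031 ] turn 5.019764580682761 rails dir in tool [0.996 0.088 0.   ] z [-0.  0. -1.] [-1.04  0.21  0.18  1.91 -0.05  1.02 -0.48]
```

{"method": "apply_moves", "body": {"plan": [{"dp": [-0.04, 0.003, 0], "turn": 2}, {"dp": [-0.08, 0.006, 0], "turn": 5}, {"dp": [-0.12, 0.009, 0], "turn": 5}, {"dp": [-0.16, 0.012, 0], "turn": 5}, {"dp": [-0.2, 0.015, 0], "turn": 5}, {"dp": [-0.24, 0.018, 0], "turn": 5}, {"dp": [-0.28, 0.021, 0], "turn": 5}, {"dp": [-0.32, 0.023, 0], "turn": 5}]}}

```text
clock: 1.43
tool_pos: [0.4951, 0.084, 0.2312]
orientation: [-0.0, 0.602, 0.799, 0.0]
force: [0.0, 0.7, 0.5]
grip_width: 0.0
grasp_force: 0.0
```

```bash
python3 g.py .522 .021 .13
```

```text
pos [0.4951 0.084  0.2312] F [0.01 0.72 0.5 ] t 1.43 w 4.058530420190654e-05
dp [-0.068   0.0085  0.1012] turn 0.3019187944219226 rails dir in tool [1.    0.005 0.   ] z [-0.  0. -1.] [-0.61  0.19  0.42  1.96 -0.09  1.02  0.12]
```

{"method": "apply_moves", "body": {"plan": [{"dp": [-0.034, 0.004, 0]}, {"dp": [-0.06, 0.008, 0.01]}, {"dp": [-0.068, 0.0085, 0.04]}, {"dp": [-0.068, 0.0085, 0.07]}, {"dp": [-0.068, 0.0085, 0.1]}, {"dp": [-0.068, 0.0085, 0.106]}, {"dp": [-0.068, 0.0085, 0.106]}, {"dp": [-0.068, 0.0085, 0.106]}]}}

```text
invalid input at $.plan[0]: expected keys dp, turn
```

```bash
python3 g.py .522 .021 .098
python3 - <<'E'
from h import *
p,d=arm.camera("scene")
c=cv2.resize(p[150:230,250:390],None,fx=5,fy=5,interpolation=cv2.INTER_CUBIC)
p,d=arm.camera("top")
e=cv2.resize(p[150:270,225:375],None,fx=4,fy=4,interpolation=cv2.INTER_CUBIC)
cv2.imwrite("pics/a.png",c[:,:,::-1]);cv2.imwrite("pics/b.png",e[:,:,::-1])
E
```

```text
pos [0.4951 0.084  0.2312] F [0.01 0.72 0.5 ] t 1.43 w 4.058530420190654e-05
dp [-0.068   0.0085  0.1332] turn 0.3019187944219226 rails dir in tool [1.    0.005 0.   ] z [-0.  0. -1.] [-0.61  0.19  0.42  1.96 -0.09  1.02  0.12]
```

View pics/a.png

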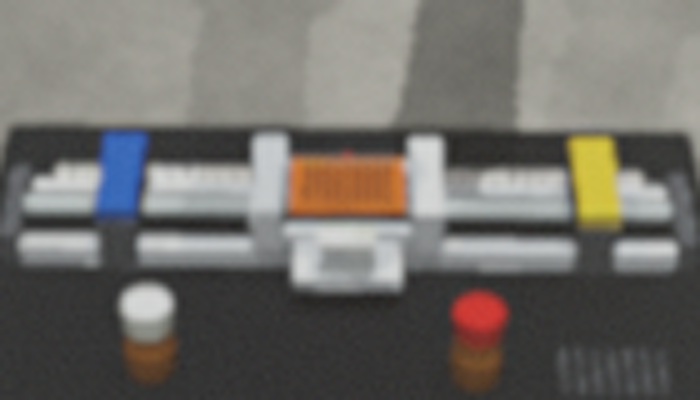

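The move was refused because the `turn` key was missing. The crop shows the orange plate (290–408, 155–215) between the two end blocks, nothing above it.

{"method": "apply_moves", "body": {"plan": [{"dp": [-0.034, 0.004, 0], "turn": 0}, {"dp": [-0.06, 0.008, 0.01], "turn": 0}, {"dp": [-0.068, 0.0085, 0.04], "turn": 0}, {"dp": [-0.068, 0.0085, 0.07], "turn": 0}, {"dp": [-0.068, 0.0085, 0.1], "turn": 0}, {"dp": [-0.068, 0.0085, 0.106], "turn": 0}, {"dp": [-0.068, 0.0085, 0.106], "turn": 0}, {"dp": [-0.068, 0.0085, 0.106], "turn": 0}]}}

```text
clock: 2.2
tool_pos: [0.5223, 0.0232, 0.126]
orientation: [0.0, 0.602, 0.799, 0.0]
force: [0.0, -0.8, -0.4]
grip_width: 0.0001
grasp_force: 0.0
```

```bash
python3 g.py .522 .021 .098
python3 - <<'E'
from h import *
p,d=arm.camera("scene")
c=cv2.resize(p[130:230,250:390],None,fx=5,fy=5,interpolation=cv2.INTER_CUBIC)
cv2.imwrite("pics/c.png",c[:,:,::-1])
E
```

```text
pos [0.5223 0.0232 0.126 ] F [ 0.02 -0.79 -0.39] t 2.2 w 7.711676202011548e-05
dp [-0.002  -0.0009  0.028 ] turn 0.30914002347941505 rails dir in tool [ 1.     0.005 -0.   ] z [ 0.001  0.    -1.   ] [-0.46  0.36  0.42  2.02 -0.2   0.8   0.36]
```

View pics/c.png

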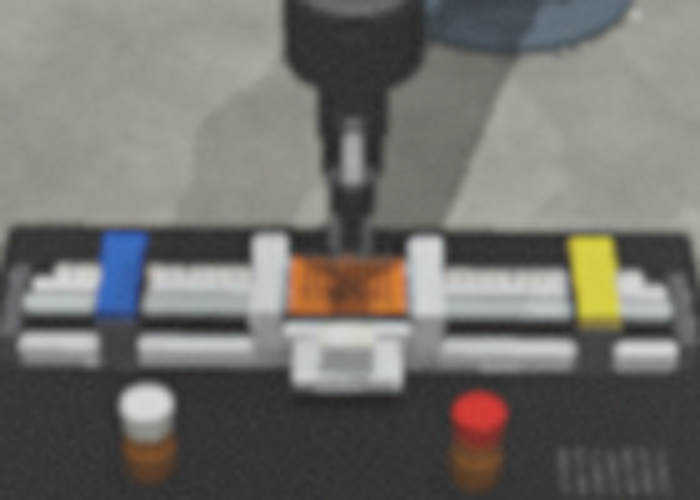

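The fingertips (350,250 in the crop) stand over the plate, centred between the blocks.

{"method": "apply_moves", "body": {"plan": [{"dp": [-0.001, 0, 0.012], "turn": 0}, {"dp": [-0.001, 0, 0.022], "turn": 0}, {"dp": [-0.001, 0, 0.025], "turn": 0}, {"dp": [-0.001, 0, 0.027], "turn": 0}, {"dp": [-0.001, 0, 0.028], "turn": 0}, {"dp": [-0.001, 0, 0.029], "turn": 0}, {"dp": [-0.001, 0, 0.03], "turn": 0}, {"dp": [-0.001, 0, 0.03], "turn": 0}]}}

```text
clock: 2.92
tool_pos: [0.5223, 0.0219, 0.0965]
orientation: [-0.0, 0.602, 0.799, 0.0]
force: [-3.0, 0.2, 8.8]
grip_width: -0.0001
grasp_force: 3.9
```

{"method": "apply_moves", "body": {"plan": [{"dp": [0, 0, 0.001], "turn": 0}, {"dp": [0, 0, 0.002], "turn": 0}, {"dp": [0, 0, 0.003], "turn": 0}, {"dp": [0, 0, 0.003], "turn": 0}, {"dp": [0, 0, 0.003], "turn": 0}]}}

```text
clock: 3.33
tool_pos: [0.5223, 0.0219, 0.0937]
orientation: [-0.0, 0.602, 0.799, 0.001]
force: [-3.6, -0.8, 9.4]
grip_width: -0.0001
grasp_force: 4.2
```

{"method": "apply_moves", "body": {"plan": [{"dp": [0.003, 0, 0], "turn": 0}, {"dp": [0.008, 0, 0], "turn": 0}, {"dp": [0.013, 0, 0], "turn": 0}, {"dp": [0.018, 0, 0], "turn": 0}, {"dp": [0.023, 0, 0], "turn": 0}, {"dp": [0.028, 0, 0], "turn": 0}, {"dp": [0.032, 0, 0], "turn": 0}, {"dp": [0.035, 0, 0], "turn": 0}]}}

```text
clock: 4.0
tool_pos: [0.5129, 0.0553, 0.0938]
orientation: [0.0, 0.602, 0.799, 0.0]
force: [-2.7, -1.1, 7.9]
grip_width: -0.0001
grasp_force: 4.2
```

```bash
python3 g.py .522 .021 .094
python3 - <<'E'
from h import *
p,d=arm.camera("scene")
c=cv2.resize(p[130:230,250:390],None,fx=5,fy=5,interpolation=cv2.INTER_CUBIC)
cv2.imwrite("pics/d.png",c[:,:,::-1])
E
```

```text
pos [0.5129 0.0553 0.0938] F [-2.67 -1.09  7.86] t 4.0 w -0.00013214575661449934
dp [-0.0355 -0.0007 -0.0002] turn 0.2770867812774611 rails dir in tool [1.    0.005 0.   ] z [ 0.001  0.    -1.   ] [-0.51  0.4   0.4   2.06 -0.23  0.72  0.32]
```

View pics/d.png

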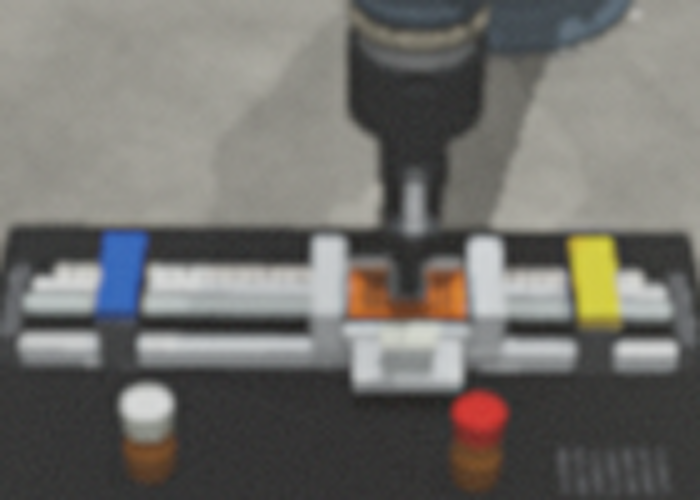

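The shuttle has moved with the fingers, from (350,..) to about (410,..) in the crop, and its cell passes clear of the red jar. I continue to the stop.

{"method": "apply_moves", "body": {"plan": [{"dp": [0.005, 0, 0], "turn": 0}, {"dp": [0.011, 0, 0], "turn": 0}, {"dp": [0.017, 0, 0], "turn": 0}, {"dp": [0.022, 0, 0], "turn": 0}, {"dp": [0.027, 0, 0], "turn": 0}, {"dp": [0.031, 0, 0], "turn": 0}, {"dp": [0.034, 0, 0], "turn": 0}, {"dp": [0.036, 0, 0], "turn": 0}]}}

```text
clock: 4.72
tool_pos: [0.503, 0.0901, 0.0938]
orientation: [0.0, 0.602, 0.799, 0.001]
force: [-1.9, -2.7, 8.0]
grip_width: -0.0002
grasp_force: 4.2
```

{"method": "apply_moves", "body": {"plan": [{"dp": [0.001, 0, 0], "turn": 0}, {"dp": [0.002, 0, 0], "turn": 0}, {"dp": [0.003, 0, 0], "turn": 0}, {"dp": [0.004, 0, 0], "turn": 0}, {"dp": [0.005, 0, 0], "turn": 0}, {"dp": [0.006, 0, 0], "turn": 0}, {"dp": [0.006, 0, 0], "turn": 0}]}}

```text
clock: 5.3
tool_pos: [0.5014, 0.0958, 0.0938]
orientation: [0.0, 0.602, 0.799, 0.001]
force: [-2.9, -0.7, 7.9]
grip_width: -0.0
grasp_force: 4.2
```

```bash
python3 g.py .522 .021 .094
python3 - <<'E'
from h import *
p,d=arm.camera("scene")
c=cv2.resize(p[130:230,250:390],None,fx=5,fy=5,interpolation=cv2.INTER_CUBIC)
cv2.imwrite("pics/e.png",c[:,:,::-1])
E
```

```text
pos [0.5014 0.0958 0.0938] F [-2.93 -0.75  7.89] t 5.3 w -3.5641437293565446e-05
dp [-0.0775 -0.0008 -0.0002] turn 0.27860156438941885 rails dir in tool [1.    0.005 0.   ] z [ 0.001  0.001 -1.   ] [-0.59  0.39  0.39  2.07 -0.23  0.72  0.23]
```

View pics/e.png

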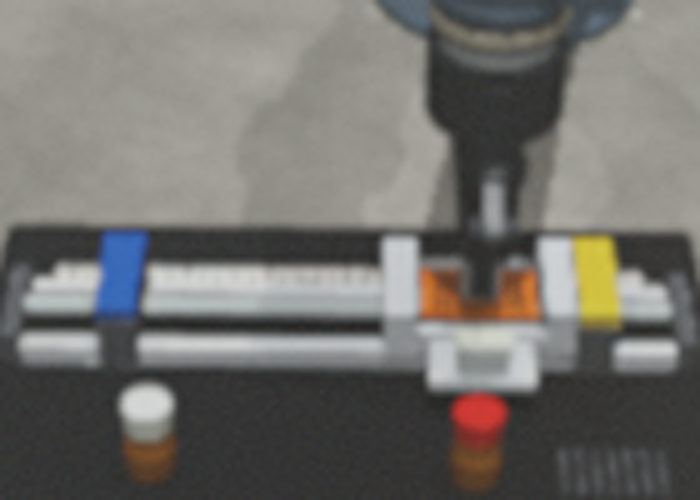

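The shuttle is beside the yellow stop (block edge at 575, stop at 575), but the force shows no stop yet. I push slowly until it does.

{"method": "apply_moves", "body": {"plan": [{"dp": [0.001, 0, 0], "turn": 0}, {"dp": [0.002, 0, 0], "turn": 0}, {"dp": [0.003, 0, 0], "turn": 0}, {"dp": [0.003, 0, 0], "turn": 0}]}}

```text
clock: 5.68
tool_pos: [0.5014, 0.0967, 0.094]
orientation: [0.002, 0.602, 0.798, 0.0]
force: [-1.8, -4.4, 7.9]
grip_width: 0.0001
grasp_force: 4.2
```

{"method": "apply_moves", "body": {"plan": [{"dp": [0.001, 0, 0], "turn": 0}, {"dp": [0.002, 0, 0], "turn": 0}, {"dp": [0.003, 0, 0], "turn": 0}, {"dp": [0.003, 0, 0], "turn": 0}]}}

```text
clock: 6.02
tool_pos: [0.5013, 0.0996, 0.0942]
orientation: [0.002, 0.603, 0.798, 0.001]
force: [-0.3, -3.6, 8.1]
grip_width: -0.0001
grasp_force: 4.2
```

```bash
python3 g.py .522 .021 .094
python3 - <<'E'
from h import *
p,d=arm.camera("scene")
c=cv2.resize(p[160:220,310:390],None,fx=8,fy=8,interpolation=cv2.INTER_CUBIC)
cv2.imwrite("pics/f.png",c[:,:,::-1])
E
```

```text
pos [0.5013 0.0996 0.0942] F [-0.31 -3.62  8.14] t 6.02 w -9.807928734043677e-05
dp [-0.0812 -0.0016  0.0004] turn 0.19852595519704153 rails dir in tool [ 1.     0.004 -0.002] z [ 0.004 -0.001 -1.   ] [-0.6   0.39  0.39  2.07 -0.22  0.71  0.22]
```

View pics/f.png

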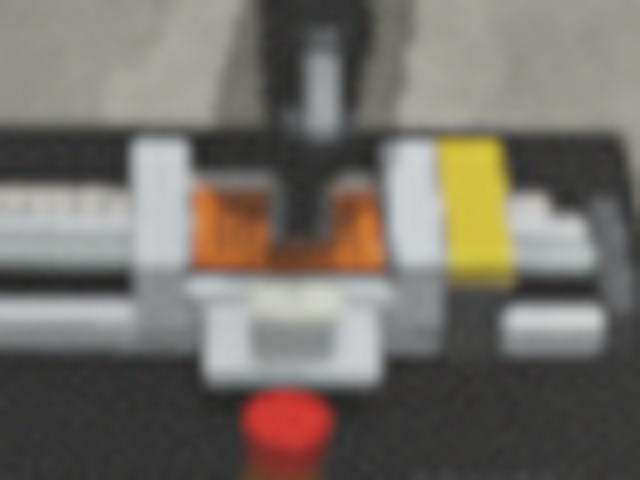

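The shuttle's block touches the yellow stop at (438,200). The sideways force rose to about 4 N and the fingertips then slipped, so it is at the stop. I lift straight up.

{"method": "apply_moves", "body": {"plan": [{"dp": [0, 0, -0.002], "turn": 0}, {"dp": [0, 0, -0.004], "turn": 0}, {"dp": [0, 0, -0.008], "turn": 0}, {"dp": [0, 0, -0.02], "turn": 0}, {"dp": [0, 0, -0.045], "turn": 0}, {"dp": [0, 0, -0.08], "turn": 0}, {"dp": [0, 0, -0.115], "turn": 0}, {"dp": [0, 0, -0.12], "turn": 0}]}}

```text
clock: 6.73
tool_pos: [0.5026, 0.1025, 0.2183]
orientation: [0.003, 0.602, 0.799, 0.005]
force: [-0.0, -0.1, 0.2]
grip_width: 0.0001
grasp_force: 0.0
```

{"method": "apply_moves", "body": {"plan": [{"dp": [0.03, 0, 0], "turn": 0}, {"dp": [0.06, 0, 0], "turn": 0}, {"dp": [0.09, 0, 0], "turn": 0}, {"dp": [0.12, 0, 0], "turn": 0}, {"dp": [0.14, 0, 0], "turn": 0}, {"dp": [0.15, 0, 0], "turn": 0}, {"dp": [0.15, 0, 0], "turn": 0}, {"dp": [0.15, 0, 0], "turn": 0}]}}

```text
clock: 7.4
tool_pos: [0.458, 0.2452, 0.2122]
orientation: [0.0, 0.602, 0.799, -0.0]
force: [0.2, -0.9, 0.3]
grip_width: 0.0004
grasp_force: 0.0
```

```bash
python3 g.py .522 .021 .094
python3 - <<'E'
from h import *
for n in("top","scene"):
    p,d=arm.camera(n);o=find(n,p)
    for k,v in o.items(): print(n,k,v[0].round(1),v[1],v[2].round(4))
    if {"yellow","orange"}<=set(o): print(np.linalg.norm((o["yellow"][2]-o["orange"][2])[:2]))
cv2.imwrite("pics/g.png",p[:,:,::-1])
E
```

```text
pos [0.458  0.2452 0.2122] F [ 0.17 -0.91  0.27] t 7.4 w 0.00040195515543276313
dp [-2.331e-01 -2.000e-04  1.183e-01] turn 0.2886643184985047 rails dir in tool [ 1.     0.005 -0.001] z [-0.    -0.001 -1.   ] [-0.88  0.24  0.37  1.94 -0.1   0.98 -0.19]
top orange [278.3 222.2] 261 [0.499  0.0949 0.098 ]
top yellow [258.1 228.1] 152 [0.4808 0.1592 0.108 ]
top blue [340.2 202.8] 165 [ 0.5559 -0.1061  0.108 ]
0.06686345343344942
scene orange [345.7 187.6] 225 [0.5026 0.0966 0.098 ]
scene yellow [368.9 185.1] 128 [0.484  0.1606 0.108 ]
scene blue [273.9 183.5] 137 [ 0.5576 -0.1043  0.108 ]
0.06665527359326838
```

View pics/g.png

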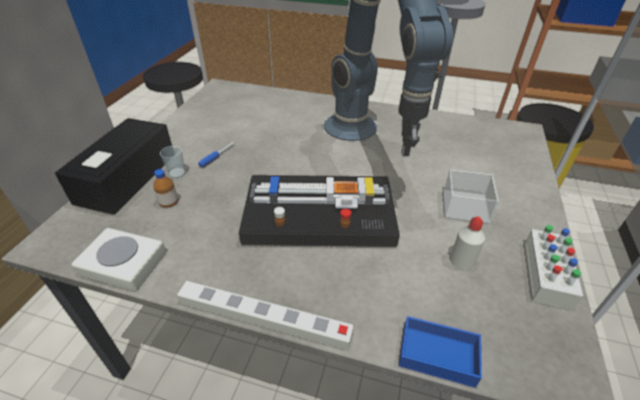

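The shuttle at (346,188) rests against the yellow stop at (369,185), with their middles 67 mm apart in both views. All loose things stand where they did, and the arm is clear.

```bash
python3 -c "
from rig import arm
print(arm.close_job())"
```

```text
the job is handed in; nothing more can be done
None
```

The shuttle rests against the yellow stop with its plate released, the loose things look undisturbed, the arm is clear, and the job is handed in; no verdict was returned.

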